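Put the vitamin jar back on the table caddy and hold the caddy up

ROBOT

A 6-joint arm with a two-finger parallel gripper is mounted at the origin on the work surface. World frame = base frame: x ahead of the robot, y to its left, z up, the work surface at z = 0. Lengths are in mm, angles in rad, forces in N, time in s.
With the tool pointing down it reaches from about 275 to 1000 mm from the base axis. Payload 8.4 kg.
Tool frame: the origin (TCP) lies midway between the tips of the shut fingers; the grasp point (between the pads) lies 19 mm behind it; z points along the fingers, y is the line along which they close (so a half turn about z gives the same grasp; the last joint's range is limited). The gripper opens to 85 mm and grips with 20 to 120 N. Pads are 22 mm wide; open, the fingers measure 114 mm over their backs; the gripper's body (76 mm by 85 mm) begins 54 mm behind the grasp point. The pads swing forward as they close: fully open they stand 13 mm farther back than shut.
Start: joints at [-1.202, 0.353, 1.633, -0, 1.155, -0.002], TCP at [226.474, -582.527, 231.281] pointing down, gripper open.
Joint ranges: [-2.63, 2.63], [-0.92, 2.1], [0.06, 2.66], [-1.3, 4.44], [0, 2.69], [-3.02, 3.02]. Speed limits (rad/s): [2.22, 2.22, 2.79, 3.14, 3.14, 3.14].

INTERFACE

Orientations are given as [roll, pitch, yaw] about the fixed x, y, z axes, in that order (R = Rz(yaw) Ry(pitch) Rx(roll)).
In Python, from rig import r gives the robot as it stands.
- The arm moves only by the shell command python3 -m inch 'ROWS' [OPENING] [FORCE]. ROWS is JSON, a list that holds one entry, the list of rows, each a list of 6 numbers: the shift along the tool's x, y, z scaled (see below), then the turn, a rotation vector about the tool's x, y, z scaled (see below). In form: [[[tx, ty, tz, wx, wy, wz], ...]]. A call has 1 to 8 rows; each row is the pose to reach, as a shift and turn from the pose commanded when the call began, along the tool's axes at that moment, turning the shorter way round; what a row does not reach only later rows make up. The controller multiplies each number of a shift by 20 cm and each number of a turn by pi rad. A row lasts 1/12 s, in which the tool goes at most 41.7 mm and 7.16 degrees, less where a joint would pass 70% of its speed; a pose out of reach is approached as far as the arm can. A call with a number of a shift or a turn outside -1 to 1 is refused whole. A call with a gripper value outside its range is refused whole. OPENING is the gripper's target within -1 to 1 (fully open at 1, half-way at 0, shut at -1), set as the call begins (- or left out, the last holds). The fingers move at their own pace and stop on an object; FORCE is the grip in N (left out, the last holds). Time passes only in rows, so rows that repeat a pose let the fingers close. It gives the time, the measured TCP pose, the force, the opening and the grip force at its end, in the units of the state.
- r.sense(): the state, without advancing time (a new reading comes with each control period).
- r.grab_frame(name): name is "scene" or "top" or "wrist"; returns the picture (400x640x3 uint8, red, green, blue); there is no depth.
- r.camera_info(name): a dict with "K" (3x3 intrinsics, pixels), "distortion" ([k1, k2, p1, p2, k3] as OpenCV has them; the pictures are not rectified), "rvec" (rotation vector, rad) and "tvec" (3), from world to camera coordinates, as OpenCV has them; the wrist camera has in their place "mount" (4x4, takes a point from camera to tool coordinates, whose origin is the TCP and whose axes are the flange's). Camera axes: x right, y down, z forward; pixel columns grow to the right and rows downward; lengths in mm; the calibration is good to about 2 mm. A picture is of the moment at which its call begins: read the wrist's pose just before it. camera_info takes no time and is no camera call.
- r.sign_off(): hands the job in; it is judged then, once.
The state is a dict: "clock": time; "qpos": joint angles; "qvel": joint speeds; "joint_efforts": joint torques, N m; "eef_pos": TCP position; "tcp_rot": TCP orientation; "contact_force": force on the tool from outside, world axes, zero at the start; "wrist_torque": the same for the moment, N m; "opening": opening from 0.0 (shut) to 1.0 (fully open); "grasp_force": force on a finger pad.
Only numpy, scipy, OpenCV 4.12 (cv2) and the standard library are available. Lean on these libraries where they do the work, as an engineer would, in place of code of your own. Each camera call takes 0.05 s, during which the arm holds its last target. There are 200 camera calls.

TASK

The dining table is to be wiped under the wooden caddy. Stand the white jar that is on the table upright on the middle of the caddy's empty raised seat and let go of it, while the caddy stays on the table; then pick the caddy up with both jars still standing on their seats and hold it level and still about 10 cm above the table. Do not tip the caddy or disturb the mug, the tall bottle and the carton, and finish while still holding the caddy in the air.

Things in the scene. Friction and masses are not known exactly. Their poses are not given: they have to be found in the camera images.
- caddy: Loose wooden caddy, about 0.45 kg. Origin: centre of the underside, z up. Board 120 (x) by 270 (y) by 12 mm. Two equal flat round cork-topped seats, no rim (52 mm across, tops 45 mm above the underside) at x = 0, y = -95 mm (empty) and y = +95 mm (carries the twin jar). At the centre a T-shaped handle: post 26 (x) by 16 (y) mm with a cross bar on top. With both jars on it is about balanced at the handle
- caddy_handle (a point): Centre of the handle's cross bar, 165 mm above the caddy's underside. The bar is 90 mm long along the caddy's x, 20 mm wide along the caddy's y, 24 mm tall (its top 177 mm above the underside); its flat sides face the two seats. It is free to be gripped across its width from above. Axes parallel to the caddy's
- free_seat (a point): Centre of the top face of the empty seat (caddy x = 0, y = -95 mm), 45 mm above the caddy's underside; axes parallel to the caddy's
- twin_seat (a point): Centre of the top face of the other seat (caddy x = 0, y = +95 mm), on which the twin jar stands; axes parallel to the caddy's
- jar: White plastic jar with a screw lid, standing alone on the table: 48 mm in diameter, 100 mm tall, about 0.13 kg, upright. Origin: centre of its underside, z up
- twin: An equal white jar (48 mm in diameter, 100 mm tall) that stands on the caddy's +y seat, its top 145 mm above the caddy's underside. Origin: centre of its underside, z up
- mug: Bystander: ceramic mug, 80 mm across, 90 mm tall, handle at its +y. Origin: centre of its underside
- tall_bottle: Bystander: amber bottle, 66 mm across, 170 mm tall. Origin: centre of its underside
- carton: Bystander: open cardboard carton with stock in it, 80 (x) by 220 (y) by 80 mm, contents up to 95 mm. Origin: centre of its underside
There are look-alikes about, which are no part of the job. Leave any black or blue look-alike of the jar alone. What is shaped like the twin but pink is not meant.

How it is judged (in metres and radians):
On the way, in this order (a step that is already met when the one before it is completed fails the run):
1. the jar stands on the middle of the empty seat, let go, with the caddy on the table (horizontal distance between jar and free_seat below 0.013 m and z of jar in the frame of caddy between 0.04 and 0.052 m and angle between each of jar, twin's own z axis and vertical below 0.15 rad and horizontal distance between twin and twin_seat below 0.013 m and z of twin in the frame of caddy between 0.04 and 0.052 m and contact force between the fingers and jar below 0.2 N and contact force between the fingers and twin below 0.2 N and height (world z) of caddy below 0.006 m and linear speed of jar below 0.03 m/s), for 0.2 s.
2. the caddy is lifted clear of the table with both jars standing on it (horizontal distance between jar and free_seat below 0.013 m and z of jar in the frame of caddy between 0.04 and 0.052 m and angle between each of jar, twin's own z axis and vertical below 0.15 rad and horizontal distance between twin and twin_seat below 0.013 m and z of twin in the frame of caddy between 0.04 and 0.052 m and height (world z) of caddy above 0.04 m), for 0.2 s.
At the end, for the whole second after the job is handed in: The gripper holds the caddy with its underside 70 to 140 mm above the table, level within 0.1 rad (about 6 degrees), still (under 30 mm/s and 0.15 rad/s), touching none of the bystanders; both jars stand upright on their seats, each within 13 mm of the seat's centre and not touched by the fingers (horizontal distance between jar and free_seat below 0.013 m and z of jar in the frame of caddy between 0.04 and 0.052 m and angle between each of jar, twin's own z axis and vertical below 0.15 rad and horizontal distance between twin and twin_seat below 0.013 m and z of twin in the frame of caddy between 0.04 and 0.052 m and contact force between the fingers and jar below 0.2 N and contact force between the fingers and twin below 0.2 N and height (world z) of caddy between 0.07 and 0.14 m and angle between caddy's own z axis and vertical below 0.1 rad and linear speed of caddy below 0.03 m/s and angular speed of caddy below 0.15 rad/s and contact force between the fingers and caddy above 2 N and contact force between caddy and mug below 0.2 N and contact force between caddy and tall_bottle below 0.2 N and contact force between caddy and carton below 0.2 N); the arm keeps its last pose, push and grip.
It fails at once if the caddy is tipped by more than 0.3 rad (17 degrees) (angle between caddy's own z axis and vertical above 0.3 rad).
It fails at once if the mug is disturbed (moved more than 30 mm) (distance of mug from where it was at the start of the episode above 0.03 m).
It fails at once if the tall bottle is disturbed (moved more than 30 mm) (distance of tall_bottle from where it was at the start of the episode above 0.03 m).
It fails at once if the carton is disturbed (moved more than 30 mm) (distance of carton from where it was at the start of the episode above 0.03 m).
It also fails if it takes over 54 s, if anything falls off the work surface, if the arm or the gripper's body presses on something with over 40 N, if the wrist force passes 120 N, or if a joint passes its speed limit or range.

## Working session

There is one attempt and no reset: what is moved stays moved. The work goes in short steps, Python scripts to look and compute and a shell command to move; the robot and the scene stay as the last step left them, time stands still between calls to the robot, and variables do not carry over. Pictures are saved under pics/ and viewed, at most 10 in all, crops included, and the job is handed in when it is done.

```bash
mkdir -p pics; python3 - <<'E'
from rig import r
import cv2
for n in("scene","top"):
    cv2.imwrite(f"pics/{n}0.png",r.grab_frame(n)[:,:,::-1])
    c=r.camera_info(n);print(n,c)
s=r.sense();print(s["clock"],s["eef_pos"],s["tcp_rot"],s["opening"])
E
```

```text
scene {'K': array([[393.64958325,   0.        , 314.73962856],
       [  0.        , 393.64958325, 201.27265204],
       [  0.        ,   0.        ,   1.        ]]), 'distortion': array([-0.07279591,  0.        ,  0.        ,  0.        ,  0.        ]), 'rvec': array([ 2.14113889,  1.51712255, -0.45707063]), 'tvec': array([-207.00164785, -410.45015016, 1575.22768101])}
top {'K': array([[416.20281078,   0.        , 317.10105212],
       [  0.        , 416.20281078, 200.66427104],
       [  0.        ,   0.        ,   1.        ]]), 'distortion': array([-0.0145912,  0.       ,  0.       ,  0.       ,  0.       ]), 'rvec': array([ 2.13418974, -2.15668456,  0.16510993]), 'tvec': array([  -3.61188746,  614.40323354, 1326.27263093])}
0.1 [ 226.31939655 -582.13282515  230.61338416] [-3.14035205e+00 -5.06370792e-06  3.70772798e-01] 1.0000529543950312
```

View pics/scene0.png

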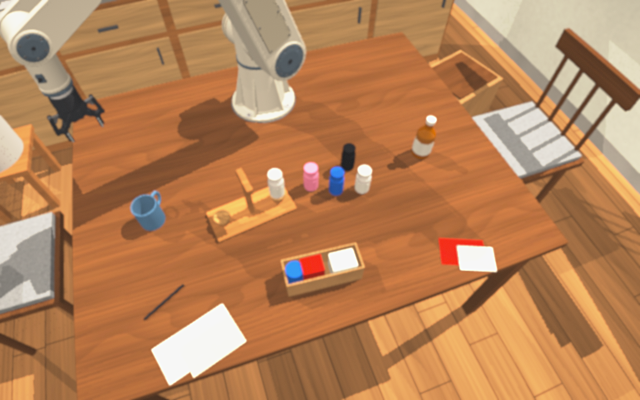

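View pics/top0.png

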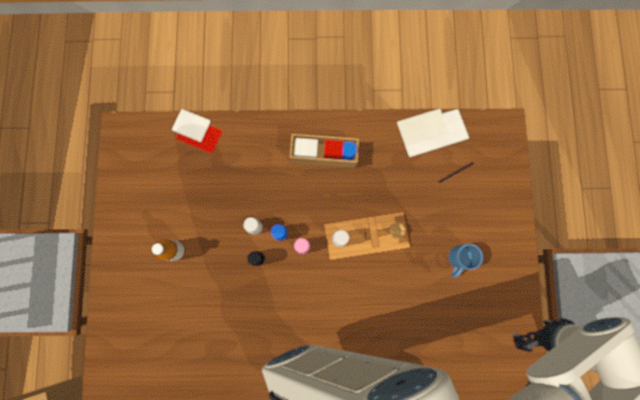

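The pictures show candidates for the jar: scene (363,179) = top (253,226) is white and stands alone; the others are blue (336,181), black (348,157) and pink (311,177). The white one at (276,184) stands on the caddy, so that is the twin. The white lone one fits. I'll confirm it in a crop.

```bash
python3 - <<'E'
import cv2,numpy as np
a=cv2.imread("pics/top0.png")[205:275,235:425];b=cv2.imread("pics/scene0.png")[135:245,200:390]
s=lambda i:cv2.resize(i,None,fx=4.2,fy=4.2*0+3.2 if 0 else 4.2,interpolation=cv2.INTER_CUBIC)
a=cv2.resize(a,(798,294),interpolation=cv2.INTER_CUBIC);b=cv2.resize(b[:72],(798,302),interpolation=cv2.INTER_CUBIC)
cv2.imwrite("pics/crop1.png",np.vstack([a,b]))
E
```

```text
(no output)
```

View pics/crop1.png

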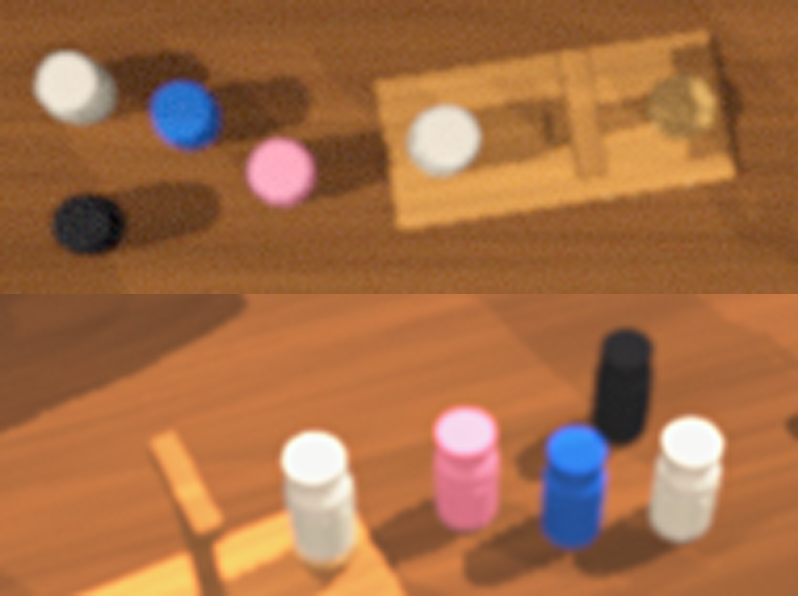

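The crop confirms it. White jar lid is at crop (67,86), blue (185,114), pink (281,171), black (89,223). On the caddy, the twin lid is at (445,138), bar centre (585,116) and empty seat (683,106). Now turning these into positions.

```bash
cat > h.py <<'E'
import cv2,numpy as np
from scipy.spatial.transform import Rotation as Ro
from rig import r
def ray(K,D,Rw,c,px,z):   # Rw: cam->world, c: cam centre
    n=cv2.undistortPoints(np.array([[px]],float),K,D)[0,0]
    d=Rw@np.array([*n,1]);return c+d*(z-c[2])/d[2]
def fix(name,px,z):
    i=r.camera_info(name);R=cv2.Rodrigues(i["rvec"])[0].T
    return ray(i["K"],i["distortion"],R,-R@i["tvec"],px,z)
def wrist(px,z,pose):
    i=r.camera_info("wrist");M=i["mount"];R=Ro.from_euler("xyz",pose[1]).as_matrix()
    return ray(i["K"],i["distortion"],R@M[:3,:3],np.array(pose[0])+R@M[:3,3],px,z)
E
python3 - <<'E'
from h import *
T=lambda u,v:((u+.5)/4.2-.5+235,(v+.5)/4.2-.5+205)
S=lambda u,v:((u+.5)/4.2-.5+200,(v-294+.5)/4.194-.5+135)
np.set_printoptions(precision=0,suppress=True)
for n,p,z in[("jar",(67,86),100),("blue",(185,114),100),("pink",(281,171),100),("black",(89,223),0),("twin",(445,138),145),("bar",(585,116),177),("barA",(577,56),177),("barB",(594,177),177),("seat",(683,106),45),("c1",(376,82),12),("c2",(708,33),12),("c3",(735,176),12),("c4",(399,229),12)]:
    print(n,fix("top",T(*p),z))
for n,p,z in[("jar",(692,444),100),("blue",(577,450),100),("pink",(466,430),100),("twin",(315,456),145),("black",(627,349),100)]:
    print(n,fix("scene",S(*p),z))
print("mug",fix("top",(466,258),90),fix("scene",(147,202),90),"bottle",fix("scene",(431,120),170),fix("top",(160,250),170),"carton",fix("top",(324,150),80))
print(r.camera_info("wrist"))
E
```

```text
jar [531. 200. 100.]
blue [509. 112. 100.]
pink [466.  40. 100.]
black [431. 197.   0.]
twin [486. -79. 145.]
bar [ 499. -176.  177.]
barA [ 541. -172.  177.]
barB [ 456. -181.  177.]
seat [ 515. -271.   45.]
c1 [540. -33.  12.]
c2 [ 576. -300.   12.]
c3 [ 462. -317.   12.]
c4 [423. -50.  12.]
jar [537. 197. 100.]
blue [514. 113. 100.]
pink [468.  40. 100.]
twin [489. -81. 145.]
black [433. 187. 100.]
mug [ 421. -475.   90.] [ 422. -475.   90.] bottle [465. 459. 170.] [453. 455. 170.] carton [777. -34.  80.]
{'K': array([[286.,   0., 318.],
       [  0., 286., 198.],
       [  0.,   0.,   1.]]), 'distortion': array([-0.,  0.,  0.,  0.,  0.]), 'mount': array([[  -0.,   -1.,   -0.,   65.],
       [   1.,   -0.,    0.,    0.],
       [  -0.,   -0.,    1., -143.],
       [   0.,    0.,    0.,    1.]])}
```

```bash
python3 -m inch '[[[0.06,-0.06,-0.15,0,0,0],[0.2,-0.2,-0.3,0,0,0],[0.33,-0.36,-0.4,0,0,0],[0.47,-0.52,-0.45,0,0,0],[0.61,-0.67,-0.45,0,0,0],[0.74,-0.8,-0.45,0,0,0],[0.88,-0.94,-0.45,0,0,0],[0.95,-1,-0.45,0,0,0]]]' 1 && python3 -m inch '[[[0.12,-0.13,0,0,0,0],[0.25,-0.26,0,0,0,0],[0.37,-0.4,0,0,0,0],[0.5,-0.53,0,0,0,0],[0.62,-0.66,0,0,0,0],[0.74,-0.8,0,0,0,0],[0.86,-0.92,0,0,0,0],[0.95,-1,0,0,0,0]]]' && python3 -m inch '[[[0.12,-0.13,0,0,0,-0.025],[0.25,-0.26,0,0,0,-0.05],[0.37,-0.4,0,0,0,-0.075],[0.5,-0.53,0,0,0,-0.1],[0.64,-0.69,0,0,0,-0.125],[0.76,-0.83,0,0,0,-0.15],[0.88,-0.95,0,0,0,-0.178],[0.92,-1,0,0,0,-0.178]]]' && python3 -m inch '[[[0,0,0,0,0,0],[0,0,0,0,0,0]]]'; python3 - <<'E'
from h import *
s=r.sense();p=(s["eef_pos"],s["tcp_rot"]);im=r.grab_frame("wrist")
print(p,s["qpos"]);np.save("p1.npy",np.array(p))
cv2.imwrite("pics/w1.png",im[:,:,::-1])
E
```

```text
clock: 0.77
eef_pos: [331.4, -323.8, 321.3]
tcp_rot: [-3.141, -0.001, 0.371]
contact_force: [0.7, -1.4, 0.3]
opening: 1.001
grasp_force: 0.0
clock: 1.43
eef_pos: [435.9, -69.4, 321.2]
tcp_rot: [-3.141, -0.0, 0.372]
contact_force: [0.5, -0.4, -0.1]
opening: 0.999
grasp_force: 0.0
clock: 2.1
eef_pos: [535.8, 184.9, 320.7]
tcp_rot: [-3.141, -0.001, 0.937]
contact_force: [-1.0, 0.0, -0.2]
opening: 1.0
grasp_force: 0.0
clock: 2.27
eef_pos: [534.3, 181.1, 320.6]
tcp_rot: [-3.141, 0.002, 0.93]
contact_force: [-0.2, -0.2, -0.1]
opening: 0.997
grasp_force: 0.0
(array([534.25601487, 181.0529059 , 320.63012406]), array([-3.14100234e+00,  1.53910430e-03,  9.30047420e-01])) [ 3.24319763e-01  1.84514405e-01  1.65823839e+00 -4.05751065e-04
  1.30044126e+00  9.65177802e-01]
```

View pics/w1.png

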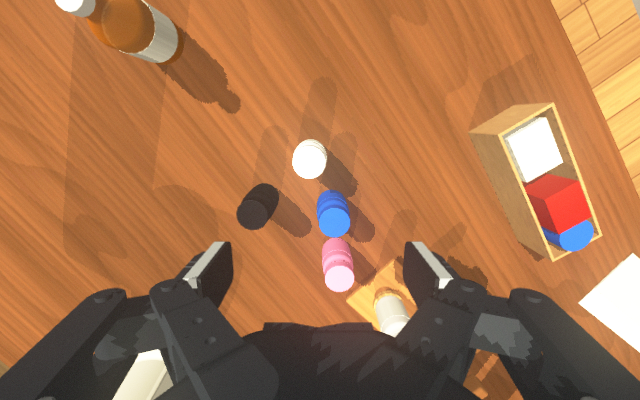

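The wrist view shows the white jar lid at (310,160), blue (334,222), black (253,214), pink (339,278) and the twin (388,300). The order matches the top view.

```bash
python3 - <<'E'
from h import *
p=np.load("p1.npy");print(r.camera_info("wrist"))
for n,q,z in[("jar",(310,160),100),("blue",(334,224),100),("black",(253,214),100),("pink",(339,278),100),("twin",(388,298),145)]:print(n,wrist(q,z,p))
im=cv2.imread("pics/w1.png")[130:190,270:350]
cv2.imwrite("pics/w1c.png",cv2.resize(im,None,fx=8,fy=8,interpolation=2))
E
```

```text
{'K': array([[285.64362582,   0.        , 317.60182244],
       [  0.        , 285.64362582, 198.41334632],
       [  0.        ,   0.        ,   1.        ]]), 'distortion': array([-0.02687737,  0.        ,  0.        ,  0.        ,  0.        ]), 'mount': array([[-1.14967543e-03, -9.65227272e-01, -2.61409625e-01,
         6.51657399e+01],
       [ 9.99999053e-01, -1.30738423e-03,  4.29397268e-04,
         1.93756062e-02],
       [-7.56228776e-04, -2.61408884e-01,  9.65227861e-01,
        -1.43154989e+02],
       [ 0.00000000e+00,  0.00000000e+00,  0.00000000e+00,
         1.00000000e+00]])}
jar [536.74947611 200.40951296 100.        ]
blue [510.43218656 111.97233723 100.        ]
black [431.75919884 188.52958696 100.        ]
pink [467.97943258  41.07501897 100.        ]
twin [514.52430604   3.44810787 145.        ]
```

View pics/w1c.png

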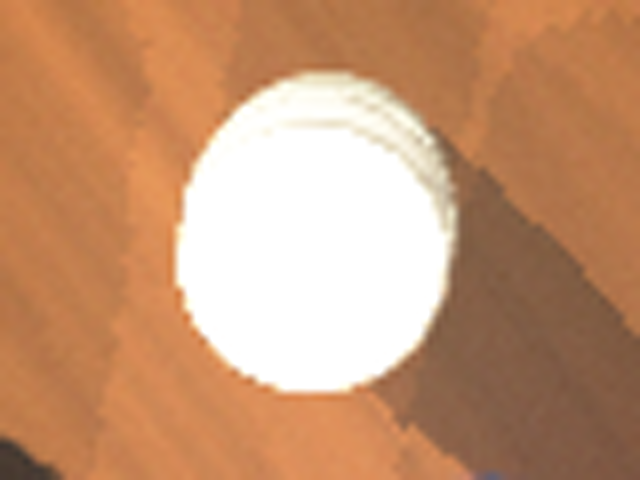

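Lid centre is at crop (314,258), i.e. pixel (308.8,161.8).

```bash
cat >> h.py <<'E'
def shift(target,yaw=None):
    s=r.sense();R=Ro.from_euler("xyz",s["tcp_rot"])
    d=R.inv().apply(np.array(target)-s["eef_pos"])/200
    y=0 if yaw is None else -(yaw-s["tcp_rot"][2])/np.pi
    print("shift",d.round(4),"wz",round(y,4),"from",s["eef_pos"].round(1),s["clock"])
E
python3 - <<'E'
from h import *
j=wrist((308.8,161.8),100,np.load("p1.npy"));print(j)
shift([j[0],j[1],40])
E
```

```text
[534.13518679 199.49516197 100.        ]
shift [ 0.079  -0.0571  1.4043] wz 0 from [534.1 180.3 320.9] 2.3167
```

```bash
python3 -m inch '[[[0.04,-0.03,0.1,0,0,0],[0.079,-0.057,0.25,0,0,0],[0.079,-0.057,0.42,0,0,0],[0.079,-0.057,0.58,0,0,0],[0.079,-0.057,0.74,0,0,0],[0.079,-0.057,0.88,0,0,0],[0.079,-0.057,0.97,0,0,0],[0.079,-0.057,1,0,0,0]]]' 1 && python3 -m inch '[[[0,0,0.08,0,0,0],[0,0,0.16,0,0,0],[0,0,0.24,0,0,0],[0,0,0.32,0,0,0],[0,0,0.38,0,0,0],[0,0,0.4,0,0,0],[0,0,0.4,0,0,0],[0,0,0.4,0,0,0]]]' && python3 -m inch '[[[0,0,0,0,0,0],[0,0,0,0,0,0],[0,0,0,0,0,0],[0,0,0,0,0,0],[0,0,0,0,0,0],[0,0,0,0,0,0],[0,0,0,0,0,0],[0,0,0,0,0,0]]]' -1 30
```

```text
clock: 2.98
eef_pos: [532.9, 198.1, 118.6]
tcp_rot: [-3.139, 0.004, 0.928]
contact_force: [-0.6, -0.2, -0.4]
opening: 0.997
grasp_force: 0.0
clock: 3.65
eef_pos: [535.5, 200.4, 42.0]
tcp_rot: [3.141, -0.001, 0.929]
contact_force: [0.4, 0.4, 0.5]
opening: 1.001
grasp_force: 0.0
clock: 4.32
eef_pos: [535.4, 200.8, 42.1]
tcp_rot: [3.141, -0.001, 0.93]
contact_force: [-0.7, 0.9, 5.7]
opening: 0.55
grasp_force: 30.3
```

```bash
python3 -m inch '[[[0,0,-0.04,0,0,0],[0,0,-0.14,0,0,0],[0,0,-0.28,0,0,0],[0,0,-0.44,0,0,0],[0,0,-0.6,0,0,0],[-0.04,0.02,-0.76,0,0,0],[-0.1,0.05,-0.9,0,0,0],[-0.2,0.1,-1,0,0,0]]]' && python3 -m inch '[[[-0.12,0.06,-0.06,0,0,0],[-0.26,0.13,-0.12,0,0,0],[-0.4,0.2,-0.15,0,0,0],[-0.54,0.27,-0.15,0,0,0],[-0.68,0.34,-0.15,0,0,0],[-0.82,0.41,-0.15,0,0,0],[-0.94,0.47,-0.15,0,0,0],[-1,0.5,-0.15,0,0,0]]]' && python3 -m inch '[[[-0.12,0.06,0,0,0,0],[-0.26,0.13,0,0,0,0],[-0.4,0.2,0,0,0,0],[-0.54,0.27,0,0,0,0],[-0.68,0.34,0,0,0,0],[-0.82,0.41,0,0,0,0],[-0.94,0.47,0,0,0,0],[-1,0.5,0,0,0,0]]]' && python3 -m inch '[[[-0.1,0.05,0,0,0,0],[-0.18,0.1,0,0,0,0],[-0.21,0.11,0,0,0,0],[-0.21,0.11,0,0,0,0],[-0.21,0.11,0,0,0,0],[-0.21,0.11,0,0,0,0]]]' ; python3 - <<'E'
from h import *
s=r.sense();p=(s["eef_pos"],s["tcp_rot"]);im=r.grab_frame("wrist")
print(p);np.save("p2.npy",np.array(p))
cv2.imwrite("pics/w2.png",im[:,:,::-1])
E
```

```text
clock: 4.98
eef_pos: [527.9, 157.4, 244.8]
tcp_rot: [3.14, -0.003, 0.931]
contact_force: [0.4, -0.9, -1.3]
opening: 0.549
grasp_force: 31.5
clock: 5.65
eef_pos: [486.7, -66.1, 271.9]
tcp_rot: [3.141, 0.001, 0.929]
contact_force: [0.0, -0.8, -1.2]
opening: 0.547
grasp_force: 31.5
clock: 6.32
eef_pos: [447.5, -286.2, 271.8]
tcp_rot: [3.141, 0.001, 0.929]
contact_force: [0.3, 0.0, -1.3]
opening: 0.543
grasp_force: 31.5
clock: 6.82
eef_pos: [440.9, -329.4, 271.3]
tcp_rot: [-3.141, -0.0, 0.93]
contact_force: [0.8, -0.6, -0.9]
opening: 0.547
grasp_force: 31.5
(array([ 440.93126676, -329.37705438,  271.32800763]), array([-3.14111048e+00, -4.44058416e-04,  9.30481100e-01]))
```

View pics/w2.png

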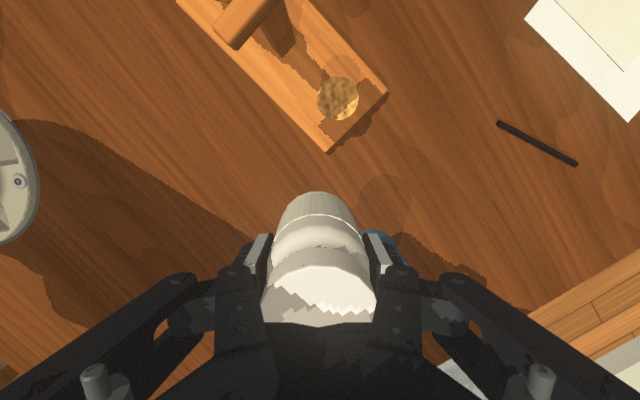

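The wrist view shows the empty cork seat at about (338,98), the board's end corners near (387,93) and (329,153), and the jar upright in the fingers. I'll take a closer crop.

```bash
python3 - <<'E'
import cv2
im=cv2.imread("pics/w2.png")[60:160,300:400]
cv2.imwrite("pics/w2c.png",cv2.resize(im,None,fx=6,fy=6,interpolation=2))
E
```

```text
(no output)
```

View pics/w2c.png

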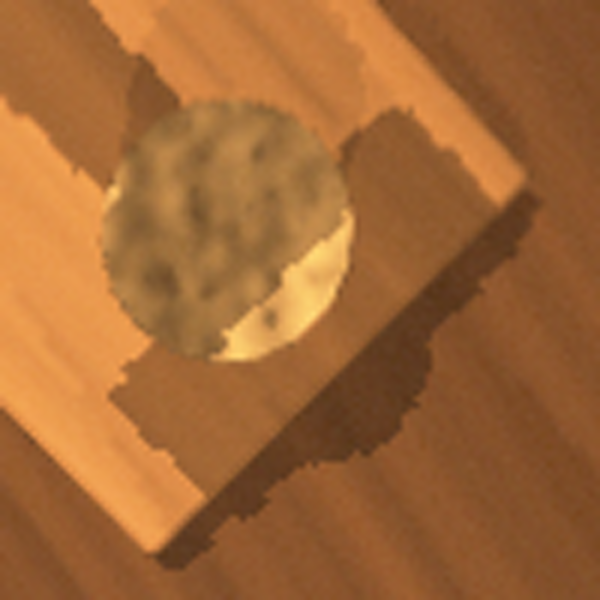

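```bash
python3 - <<'E'
from h import *
p=np.load("p2.npy")
s=wrist((338,98),45,p);a=wrist((387.5,89.6),12,p);b=wrist((325.4,151.6),12,p)
print(s,a,b,np.linalg.norm(a-b),np.arctan2(*(a-b)[1::-1]),(a+b)/2)
shift([s[0]+1,s[1]+1.4,89])
E
```

```text
[ 516.67805    -269.99306812   45.        ] [ 579.08739335 -299.98163561   12.        ] [ 464.19987914 -316.65547257   12.        ] 116.09116141939744 0.14412554983020698 [ 521.64363624 -308.31855409   12.        ]
shift [0.4724 0.1262 0.9118] wz 0 from [ 441.  -329.4  271.3] 6.8667
```

```bash
python3 -m inch '[[[0.1,0.03,0,0,0,0],[0.22,0.06,0.1,0,0,0],[0.36,0.1,0.25,0,0,0],[0.45,0.12,0.4,0,0,0],[0.471,0.126,0.52,0,0,0],[0.471,0.126,0.62,0,0,0],[0.471,0.126,0.68,0,0,0],[0.471,0.126,0.7,0,0,0]]]' && python3 -m inch '[[[0,0,0,0,0,0],[0,0,0.05,0,0,0],[0,0,0.1,0,0,0],[0,0,0.14,0,0,0],[0,0,0.17,0,0,0],[0,0,0.19,0,0,0],[0,0,0.2,0,0,0],[0,0,0.2,0,0,0]]]'; python3 -c "
from h import *
shift([517.2,-268.6,87.5]);print(r.sense()['contact_force'])"
```

```text
clock: 7.53
eef_pos: [516.4, -268.7, 129.4]
tcp_rot: [-3.138, 0.0, 0.931]
contact_force: [-0.4, 0.9, -0.4]
opening: 0.545
grasp_force: 31.4
clock: 8.2
eef_pos: [517.1, -270.0, 90.8]
tcp_rot: [-3.141, 0.0, 0.93]
contact_force: [-0.2, 0.1, -0.6]
opening: 0.551
grasp_force: 31.5
shift [ 0.0058 -0.004   0.0164] wz 0 from [ 517.1 -270.    90.8] 8.2
[-0.16474222  0.05587586 -0.56133522]
```

```bash
python3 -m inch '[[[0.004,-0.003,0.005,0,0,0],[0.004,-0.003,0.01,0,0,0],[0.004,-0.003,0.015,0,0,0],[0.004,-0.003,0.018,0,0,0],[0.004,-0.003,0.018,0,0,0],[0.004,-0.003,0.018,0,0,0]]]'
```

```text
clock: 8.7
eef_pos: [517.4, -269.1, 87.8]
tcp_rot: [3.141, -0.0, 0.93]
contact_force: [0.2, -0.3, -2.0]
opening: 0.547
grasp_force: 31.5
```

```bash
python3 -m inch '[[[0,0,0.004,0,0,0],[0,0,0.007,0,0,0],[0,0,0.007,0,0,0],[0,0,0.007,0,0,0]]]'
```

```text
clock: 9.03
eef_pos: [517.6, -269.1, 87.1]
tcp_rot: [3.141, -0.0, 0.93]
contact_force: [-2.7, 1.7, 7.0]
opening: 0.547
grasp_force: 32.2
```

Contact; release and rise.

```bash
python3 -m inch '[[[0,0,0,0,0,0],[0,0,0,0,0,0],[0,0,0,0,0,0],[0,0,0,0,0,0],[0,0,0,0,0,0],[0,0,0,0,0,0],[0,0,0,0,0,0]]]' 0.8 && python3 -m inch '[[[0,0,-0.03,0,0,0],[0,0,-0.1,0,0,0],[0,0,-0.2,0,0,0],[0,0,-0.35,0,0,0],[0,0,-0.52,0,0,0],[0,0,-0.7,0,0,0],[0,0,-0.85,0,0,0],[0,0,-0.9,0,0,0]]]'; python3 -c "
from h import *
cv2.imwrite('pics/top1.png',cv2.resize(r.grab_frame('top')[200:280,310:430,::-1],None,fx=6,fy=6,interpolation=2))
shift([450,-260,330],0.145);print(r.sense()['qpos'])"
```

```text
clock: 9.62
eef_pos: [517.4, -269.0, 86.2]
tcp_rot: [-3.141, 0.0, 0.93]
contact_force: [-0.4, -0.5, 0.1]
opening: 0.9
grasp_force: 0.0
clock: 10.28
eef_pos: [519.2, -270.0, 271.9]
tcp_rot: [3.135, -0.001, 0.93]
contact_force: [0.6, -0.9, -0.3]
opening: 0.899
grasp_force: 0.0
shift [-0.1664 -0.3057 -0.2937] wz 0.2499 from [ 519.3 -270.1  271.8] 10.3333
[-4.82145603e-01  2.51237485e-01  1.68168861e+00 -1.78937482e-05
  1.20110009e+00  1.58706825e-01]
```

```bash
python3 -c "
from h import *
shift([400,-185,310],0.145)"

```

```text
shift [-0.0154 -0.7311 -0.1967] wz 0.2499 from [ 519.3 -270.1  271.8] 10.3333
```

```bash
python3 -m inch '[[[0,-0.08,-0.1,0,0,0.02],[0,-0.2,-0.2,0,0,0.05],[0,-0.33,-0.2,0,0,0.085],[0,-0.46,-0.2,0,0,0.12],[0,-0.58,-0.2,0,0,0.155],[-0.01,-0.68,-0.2,0,0,0.19],[-0.015,-0.73,-0.2,0,0,0.225],[-0.015,-0.73,-0.2,0,0,0.25]]]' && python3 -m inch '[[[0,0,0,0,0,0],[0,0,0,0,0,0],[0,0,0,0,0,0],[0,0,0,0,0,0]]]'; python3 - <<'E'
from h import *
s=r.sense();p=(s["eef_pos"],s["tcp_rot"]);im=r.grab_frame("wrist")
print(p);np.save("p3.npy",np.array(p))
cv2.imwrite("pics/w3.png",im[:,:,::-1])
E
```

```text
clock: 11.0
eef_pos: [396.1, -182.8, 305.1]
tcp_rot: [-3.14, 0.002, 0.139]
contact_force: [0.5, -0.4, -0.2]
opening: 0.901
grasp_force: 0.0
clock: 11.33
eef_pos: [398.7, -184.3, 305.9]
tcp_rot: [-3.141, 0.001, 0.146]
contact_force: [-0.1, -0.0, 0.7]
opening: 0.897
grasp_force: 0.0
(array([ 398.67548387, -184.2868433 ,  305.85480597]), array([-3.14121627e+00,  6.01003822e-04,  1.46490453e-01]))
```

View pics/w3.png

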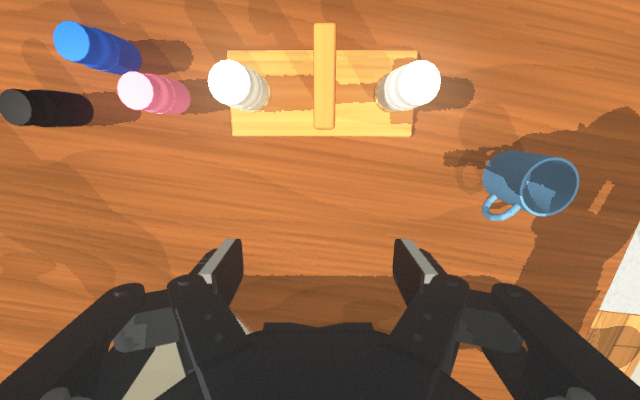

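The jar now stands on the free seat with its lid at (414,82), the twin's lid is at (232,85), and the bar runs from (324,23) to (325,127). I'll take one enlarged crop.

```bash
python3 - <<'E'
import cv2
im=cv2.imread("pics/w3.png")[15:140,200:450]
cv2.imwrite("pics/w3c.png",cv2.resize(im,None,fx=3.2,fy=3.2,interpolation=2))
E
```

```text
(no output)
```

View pics/w3c.png

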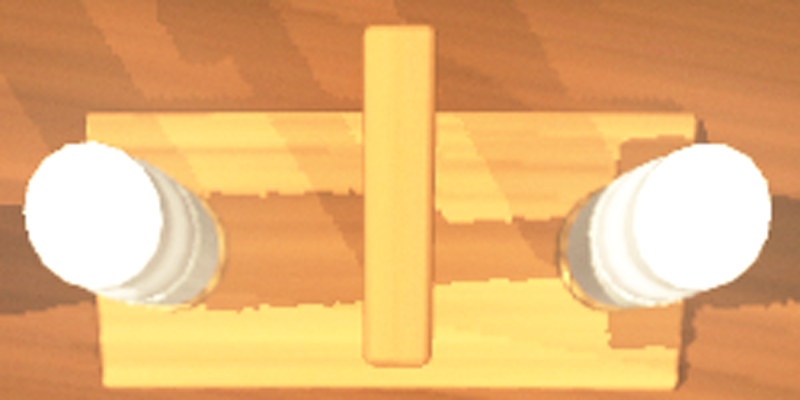

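```bash
python3 - <<'E'
from h import *
p=np.load("p3.npy");C=lambda u,v:(200+(u+.5)/3.2-.5,15+(v+.5)/3.2-.5)
f=lambda u,v,z:wrist(C(u,v),z,p)
a=f(400,27,177);b=f(398,358,177);t=f(93,216,145);j=f(703,216,145)
bar=(a+b)/2
print(a,b,np.linalg.norm(a-b),"bar",bar,np.arctan2(*(a-b)[1::-1]),"\n",t,j,(t+j)/2,np.linalg.norm(t-j),np.arctan2(*(t-j)[:2]*[1,1]))
shift([bar[0],bar[1],260])
shift([bar[0],bar[1],148])
E
```

```text
[ 544.96177617 -169.63341676  177.        ] [ 459.73044884 -182.03483658  177.        ] 86.12882428535768 bar [ 502.34611251 -175.83412667  177.        ] 0.1444890975798407 
 [488.38487091 -82.08039315 145.        ] [ 516.09540718 -270.66624788  145.        ] [ 502.24013905 -176.37332051  145.        ] 190.61085600227688 -0.14589455008139693
shift [0.5192 0.0337 0.2291] wz 0 from [ 398.7 -184.3  305.9] 11.3833
shift [0.5196 0.034  0.7891] wz 0 from [ 398.7 -184.3  305.9] 11.3833
```

```bash
python3 -m inch '[[[0.1,0.006,0,0,0,0],[0.24,0.015,0.04,0,0,0],[0.38,0.025,0.1,0,0,0],[0.48,0.032,0.16,0,0,0],[0.52,0.034,0.22,0,0,0],[0.52,0.034,0.3,0,0,0],[0.52,0.034,0.35,0,0,0],[0.52,0.034,0.35,0,0,0]]]' 0.1 && python3 -m inch '[[[0,0,0.04,0,0,0],[0,0,0.12,0,0,0],[0,0,0.22,0,0,0],[0,0,0.32,0,0,0],[0,0,0.39,0,0,0],[0,0,0.43,0,0,0],[0,0,0.445,0,0,0],[0,0,0.445,0,0,0]]]'; python3 -c "
from h import *
shift([502.3,-176.1,146],.1455)"
```

```text
clock: 12.05
eef_pos: [500.5, -175.4, 233.6]
tcp_rot: [-3.139, 0.004, 0.145]
contact_force: [-0.3, 0.8, 0.1]
opening: 0.551
grasp_force: 0.0
clock: 12.72
eef_pos: [502.3, -176.0, 147.3]
tcp_rot: [-3.142, 0.0, 0.144]
contact_force: [-0.2, -0.2, -0.3]
opening: 0.554
grasp_force: 0.0
shift [-0.0002  0.0002  0.0066] wz -0.0003 from [ 502.3 -176.   147.3] 12.7167
```

Close gently, then firmly.

```bash
python3 -m inch '[[[0,0,0,0,0,0],[0,0,0,0,0,0],[0,0,0,0,0,0],[0,0,0,0,0,0],[0,0,0,0,0,0],[0,0,0,0,0,0],[0,0,0,0,0,0],[0,0,0,0,0,0]]]' -1 20 && python3 -m inch '[[[0,0,0,0,0,0],[0,0,0,0,0,0],[0,0,0,0,0,0],[0,0,0,0,0,0]]]' -1 90
```

```text
clock: 13.38
eef_pos: [503.1, -175.9, 148.4]
tcp_rot: [3.141, -0.001, 0.145]
contact_force: [-1.3, 2.6, 6.5]
opening: 0.23
grasp_force: 28.5
clock: 13.72
eef_pos: [503.1, -176.0, 148.5]
tcp_rot: [3.141, -0.002, 0.145]
contact_force: [-1.5, 1.9, 8.6]
opening: 0.217
grasp_force: 89.3
```

```bash
python3 -m inch '[[[0,0,-0.005,0,0,0],[0,0,-0.012,0,0,0],[0,0,-0.022,0,0,0],[0,0,-0.034,0,0,0],[0,0,-0.046,0,0,0],[0,0,-0.056,0,0,0],[0,0,-0.06,0,0,0],[0,0,-0.06,0,0,0]]]'; python3 -c "
from h import *
print(r.sense()['wrist_torque'])"
```

```text
clock: 14.38
eef_pos: [502.6, -176.0, 159.5]
tcp_rot: [3.141, -0.0, 0.145]
contact_force: [0.4, -0.1, -6.1]
opening: 0.217
grasp_force: 88.0
[ 0.04754916 -0.01820188 -0.03671427]
```

```bash
python3 -m inch '[[[0,0,-0.01,0,0,0],[0,0,-0.03,0,0,0],[0,0,-0.06,0,0,0],[0,0,-0.09,0,0,0],[0,0,-0.12,0,0,0],[0,0,-0.15,0,0,0],[0,0,-0.18,0,0,0],[0,0,-0.21,0,0,0]]]' && python3 -m inch '[[[0,0,-0.03,0,0,0],[0,0,-0.06,0,0,0],[0,0,-0.09,0,0,0],[0,0,-0.12,0,0,0],[0,0,-0.15,0,0,0],[0,0,-0.18,0,0,0],[0,0,-0.205,0,0,0],[0,0,-0.22,0,0,0]]]' && python3 -m inch '[[[0,0,-0.006,0,0,0],[0,0,-0.01,0,0,0],[0,0,-0.01,0,0,0],[0,0,-0.01,0,0,0],[0,0,-0.01,0,0,0],[0,0,-0.01,0,0,0],[0,0,-0.01,0,0,0],[0,0,-0.01,0,0,0]]]'; python3 - <<'E'
from h import *
w=r.grab_frame("scene")[90:240,180:380,::-1]
cv2.imwrite("pics/end.png",cv2.resize(w,None,fx=4,fy=4,interpolation=2))
s=r.sense();print(s['contact_force'],s['wrist_torque'],abs(s['qvel']).max())
E
```

```text
clock: 15.05
eef_pos: [502.5, -175.9, 202.1]
tcp_rot: [3.141, -0.0, 0.145]
contact_force: [-0.5, 0.2, -5.2]
opening: 0.219
grasp_force: 88.1
clock: 15.72
eef_pos: [502.7, -176.0, 246.1]
tcp_rot: [3.141, -0.001, 0.145]
contact_force: [-0.6, 0.7, -6.0]
opening: 0.217
grasp_force: 88.1
clock: 16.38
eef_pos: [502.4, -175.9, 247.2]
tcp_rot: [-3.141, 0.0, 0.145]
contact_force: [-0.1, 1.0, -6.4]
opening: 0.22
grasp_force: 88.1
[-0.47471207 -0.23170148 -5.73791987] [ 0.00319516 -0.04029624  0.00525814] 0.0022101045178586484
```

View pics/end.png

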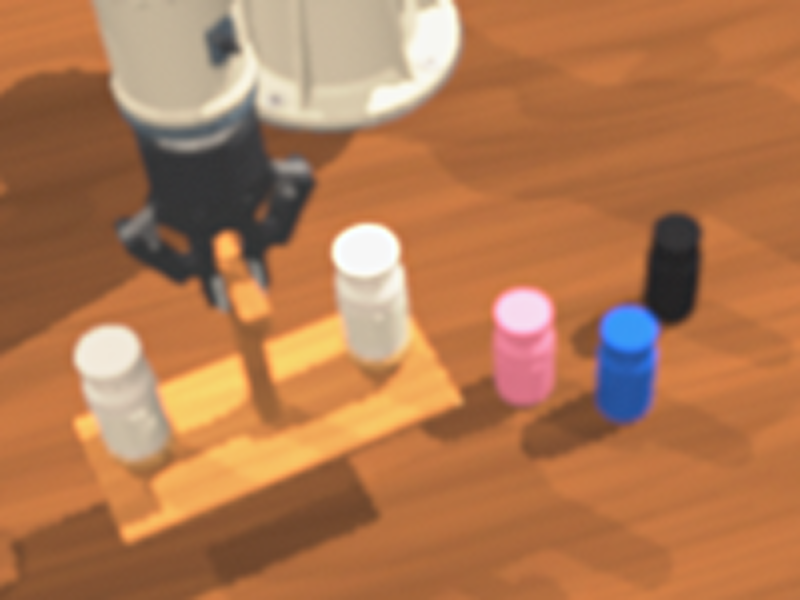

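The caddy hangs level about 98 mm up, with both white jars upright on their seats at crop (120,395) and (370,290). It is still and clear of the bystanders, so I'm handing in.

```bash
python3 -c "
from rig import r
print(r.sign_off())"
```

```text
the job is handed in; nothing more can be done
None
```

The jar stands on the empty seat, and the arm is holding the caddy level and still about 98 mm above the table with both jars upright; I handed the job in after about 16 s of the 54 s, but the hand-in gave no verdict.

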